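Click the lamp selector round to green and switch it on

TASK

On the grey lamp controller, turn the big black knurled dial with a fingertip pressed on it until it clicks into the position marked by the green cap. Then press the round white button all the way in and let it spring back, leaving the dial at green. Do not disturb the glass jars and the vial standing around it, and move away at the end.

Things in the scene. Friction and masses are not known exactly. Their poses are not given: they have to be found in the camera images.
- controller: Grey fixed box, 190 (x) by 250 (y) by 50 mm high, at a yaw within 0.4 rad. Origin at the centre of its underside, z up; -x is its front, towards the robot. On its flat top are the dial, the button and two coloured caps. The dial's vertical axis is at x -20, y +45 mm of this frame; the button at x -40, y -85 mm.
- dial (a joint): Dial angle in rad, positive counterclockwise from above. Detents at 0 (start: white mark along the controller's +x, away from the robot), +0.7 (mark to the cap on the controller's +y side) and -0.7 (mark to the cap on its -y side); stops at +-0.78. Past a hump about 0.35 rad from 0 it snaps on into the next detent and stays. It takes at most about 0.09 N m to turn, also while pressed down.
- dial_top (a point): Centre of the flat top of the dial, a black disc 96 mm wide, 22 mm thick, with 30 small ribs round its rim. Top 80 mm above the table. It sits on a spring: pressed down it yields from 3 N, 1 mm per further 1.5 N, up to 6 mm (12 N), then is solid. A fingertip pressed 2 to 5 mm down at 30 to 40 mm from the axis and moved on an arc about the axis carries it round by friction.
- dial_mark (a point): Point on the dial's white mark, on its top face, 40 mm from the axis: shows where the dial points.
- green_cap: Green round marker, 20 mm in diameter, 8 mm high, fixed on the controller's top 72 mm from the dial's axis beside one of the two outer detents. Origin at the centre of its underside. It may be on either side.
- amber_cap: Orange marker of the same shape and size as the green one, beside the other outer detent.
- lamp_button (a joint): Travel of the white push button in m: 0 released, 0.006 fully in; fully in takes 5 N. It springs back.
- lamp_button_top (a point): Centre of the top of the white button (30 mm in diameter); it moves straight down when pressed.
- clip_jar: Loose clip-top glass jar with an orange ring, 84 mm in diameter, 138 mm high, about 0.55 kg, on the table to the controller's left (+y). Origin at the centre of its underside.
- cap_jar: Loose glass jar with a black cap, 64 mm in diameter, 95 mm high, on the table to the controller's right (-y). Origin at the centre of its underside.
- vial: Loose amber vial with a white cap, 28 mm in diameter, 57 mm high, on the table behind the controller (+x). Origin at the centre of its underside.

How it is judged:
By the outcome, as a careful person would: the job done as asked, in the order asked, and still so for the second after the job is handed in, with the robot touching nothing.
It also fails if it takes over 40 s, if anything falls off the work surface, if the arm or the gripper's body presses on something with over 40 N, if the wrist force passes 120 N, or if a joint passes its speed limit or range.

ROBOT

A 6-joint arm with a two-finger parallel gripper is mounted at the origin on the work surface. World frame = base frame: x ahead of the robot, y to its left, z up, the work surface at z = 0. Lengths are in m, angles in rad, forces in N, time in s.
With the tool pointing down it reaches from about 0.225 to 0.875 m from the base axis. Payload 3.4 kg.
Tool frame: the origin (TCP) lies midway between the tips of the shut fingers; the grasp point (between the pads) lies 19 mm behind it; z points along the fingers, y is the direction in which the jaws open and shut (so a half turn about z gives the same grasp; the last joint's range is limited). The gripper opens to 85 mm and grips with 20 to 120 N. Pads are 22 mm wide; open, the fingers measure 114 mm over their backs; the gripper's body (76 mm by 85 mm) begins 54 mm behind the grasp point. The pads swing forward as they close: fully open they stand 13 mm farther back than shut.
Start: joints at [-0.121, 0.276, 1.505, -0, 1.361, -0.121], TCP at [0.575, -0, 0.231] pointing down, gripper open.
Joint ranges: [-2.89, 2.89], [-0.75, 2.08], [0.22, 2.7], [-1.18, 4.32], [0.11, 2.71], [-2.7, 2.7]. Speed limits (rad/s): [2.57, 2.57, 3.14, 3.14, 3.14, 3.14].

INTERFACE

Orientations are given as a rotation vector (axis times angle).
In Python, from workcell import robot gives the robot as it stands.
- The arm moves only by the tool arm_command, never from a script. Its arguments are lists of equal length, an entry for each row: "travel": the shift along the tool's x, y, z in m, a list of three; "rotation": the turn, a rotation vector about the tool's x, y, z in rad, a list of three. A call has 1 to 10 rows; each row shifts and turns the commanded pose from where the row before left it, along the tool's axes as they then stand; what a row does not reach is not made up. A row lasts 1/10 s, in which the tool goes at most 50 mm and 8.59 degrees, less where a joint would pass 70% of its speed; a pose out of reach is approached as far as the arm can. A call is refused whole if a number of a shift passes 0.05 or a number of a turn 0.15, either way. A call with a gripper value outside its range is refused whole. "hand" is the closure, from 0 (fully open) to 1 (shut), set as the call begins (left out, the last holds). The fingers move at their own pace and stop on an object; "force" is the grip in N (left out, the last holds). Time passes only in rows, so rows that do not move let the fingers close. It gives the time, the measured TCP pose, the force and the opening at its end, in the units of the state.
- robot.observe(): the state, without advancing time (a new reading comes with each control period).
- robot.capture(name): name is "scene" or "side" or "wrist"; returns a dict with "frame" (400x640x3 uint8, blue, green, red), "fov_y" (degrees; the focal length in pixels is half the picture's height over the tangent of half this angle, whatever the lens; pixels are square), "cx", "cy" (the principal point, pixels), "camera_from_world" (4x4, takes a point from world to camera coordinates); the wrist camera has in their place "mount" (4x4, takes a point from camera to tool coordinates, whose origin is the TCP and whose axes are the flange's). Camera axes: x right, y down, z forward; pixel columns grow to the right and rows downward; lengths in m; the calibration is good to about 2 mm. The wrist camera is an equidistant fisheye: a pixel r from the principal point sees the ray r / f radians off the axis. A picture is of the moment at which its call begins: read the wrist's pose just before it. There is no depth.
- robot.job_done(): hands the job in, once; it reports no verdict.
Trained networks look in a picture, given as the dict that the camera call returned (one of the last four; its "shot" number tells which), for a name from the list of things; names that differ only in an ending like _2 or _b are one class to them, and where a whole thing is asked for, a point or a joint stands for the part that bears it (a point fixed in the world has none). Each returns a list of dicts, best first, with "p" (0 to 1); they miss things now and then, are a little off and sometimes report something else, mostly with a low value. They report only what shows in the picture. A call takes as long as a camera call.
- robot.regions_of(label, picture): "mask" (400x640 bool, what is visible of it) and "pixel" ([column, row] in pixels, amid what is visible of it).
The state is a dict: "time": time; "joint_positions": joint angles; "dq": joint speeds; "joint_efforts": joint torques, N m; "ee_pos": TCP position; "tcp_rot": TCP orientation; "force": force on the tool from outside, world axes, zero at the start; "moment": the same for the moment, N m; "width": finger opening in m.
Only numpy, scipy, OpenCV 4.12 (cv2) and the standard library are available. Lean on these libraries where they do the work, as an engineer would, in place of code of your own. Each camera call takes 0.05 s, during which the arm holds its last target.

## Working session

There is one attempt and no reset: what is moved stays moved. The work goes in short steps, Python scripts to look and compute and a tool call to move; the robot and the scene stay as the last step left them, time stands still between calls to the robot, and variables do not carry over. Pictures are saved under pics/ and viewed, and the job is handed in when it is done.

Besides the shell and the picture viewer there is one more tool, called after "Call:" in YAML: its name, and indented under it one key for each argument. arm_command: Moves the arm, as the interface text tells. Its arguments: {"type":"object","properties":{"travel":{"type":"array"},"rotation":{"type":"array"},"hand":{"type":"number"},"force":{"type":"number"}},"required":["travel","rotation"]}

```bash
mkdir -p pics; ls; cat > h.py <<'E'
import numpy as np, cv2
from scipy.spatial.transform import Rotation as R
from workcell import robot
def ray(c,px):
    f=200/np.tan(np.radians(c['fov_y'])/2)
    T=np.array(c['camera_from_world']); Rw=T[:3,:3].T; o=-Rw@T[:3,3]
    d=np.array([(px[0]-c['cx'])/f,(px[1]-c['cy'])/f,1.]); return o,Rw@d
def onz(c,px,z):
    o,d=ray(c,px); return o+d*(z-o[2])/d[2]
def proj(c,p):
    f=200/np.tan(np.radians(c['fov_y'])/2)
    T=np.array(c['camera_from_world']); q=T[:3,:3]@np.array(p)+T[:3,3]
    return np.array([c['cx']+f*q[0]/q[2],c['cy']+f*q[1]/q[2]])
E
python3 - <<'E'
from h import *
print(robot.observe())
Z=dict(dial_top=.08,dial_mark=.08,green_cap=.058,amber_cap=.058,lamp_button_top=None,clip_jar=.07,cap_jar=.05,vial=.03,controller=.05)
for n in('scene','side'):
    c=robot.capture(n); cv2.imwrite(f'pics/{n}0.png',c['frame'])
    print(n,c['fov_y'])
    for l,z in Z.items():
        for r in robot.regions_of(l,c)[:2]:
            print(l,round(r['p'],2),np.round(r['pixel'],1),r['mask'].sum(),np.round(onz(c,r['pixel'],z or .06),4))
print(robot.observe()['time'])
E
```

```text
pics
{'time': 0.0, 'joint_positions': array([-1.20967428e-01,  2.76589976e-01,  1.50613321e+00,  3.15523489e-05,
        1.36066442e+00, -1.21022716e-01]), 'dq': array([-6.30085239e-04, -8.37221874e-04,  8.30888812e-05, -8.99488390e-04,
        1.71775276e-04, -2.86398078e-04]), 'joint_efforts': array([ 6.20495921e-04, -4.16768074e+01, -2.45808578e+01, -1.52056768e-04,
        1.11346930e-02,  1.69860516e-05]), 'ee_pos': array([5.74485010e-01, 8.72732464e-05, 2.30442522e-01]), 'tcp_rot': array([-2.22037441e+00, -2.22048250e+00,  1.69954594e-03]), 'force': array([ 0.07504582, -0.42005734, -0.71208303]), 'moment': array([ 0.03408971, -0.00275483,  0.01264335]), 'width': 0.08517743338801428}
scene 56.984792272477186
dial_top 0.62 [339.1 174.3] 970 [0.5542 0.0647 0.08  ]
dial_mark 0.78 [339.7 176.2] 961 [0.5606 0.0671 0.08  ]
green_cap 0.58 [312.8 190.7] 25 [0.5995 0.0068 0.058 ]
amber_cap 0.52 [349.2 200.1] 38 [0.6152 0.0984 0.058 ]
lamp_button_top 0.49 [293.6 158.3] 95 [ 0.4937 -0.0653  0.06  ]
lamp_button_top 0.28 [339.4 175.6] 996 [0.5383 0.0639 0.06  ]
clip_jar 0.57 [313.6 231.8] 25
[... 211 characters left out ...]
 189.7] 6323 [0.5848 0.0279 0.05  ]
side 44.41895435988539
dial_top 0.77 [346.2 238.1] 2136 [0.5432 0.0699 0.08  ]
dial_mark 0.96 [346.9 237.6] 2084 [0.543  0.0683 0.08  ]
green_cap 0.37 [349.2 212.3] 36 [0.5889 0.0046 0.058 ]
amber_cap 0.58 [307.4 235.6] 76 [0.6103 0.097  0.058 ]
lamp_button_top 0.76 [404.6 213.3] 199 [ 0.5082 -0.0593  0.06  ]
lamp_button_top 0.25 [423.7 169.5] 1504 [ 0.547  -0.1824  0.06  ]
clip_jar 0.7 [253.  256.9] 4034 [0.6421 0.1989 0.07  ]
cap_jar 0.61 [424.  169.7] 1532 [ 0.551  -0.1922  0.05  ]
vial 0.93 [299.2 200.6] 298 [0.6994 0.0255 0.03  ]
controller 0.76 [356.8 238.1] 12825 [0.5434 0.0384 0.05  ]
controller 0.44 [420.6 169.6] 1488 [ 0.5565 -0.1879  0.05  ]
1.0
```

```bash
python3 - <<'E'
import cv2
a=cv2.imread('pics/scene0.png')[100:280,200:440];cv2.imwrite('pics/s1.png',cv2.resize(a,None,fx=3.3,fy=3.3,interpolation=2)[:600])
a=cv2.imread('pics/side0.png')[120:320,220:480];cv2.imwrite('pics/s2.png',cv2.resize(a,None,fx=3,fy=3,interpolation=2))
E
```

```text
(no output)
```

View pics/s1.png

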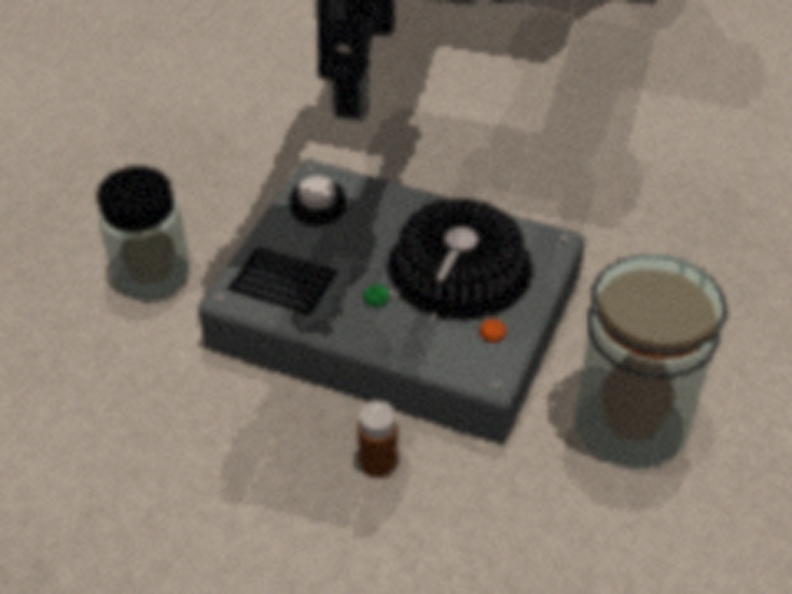

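View pics/s2.png

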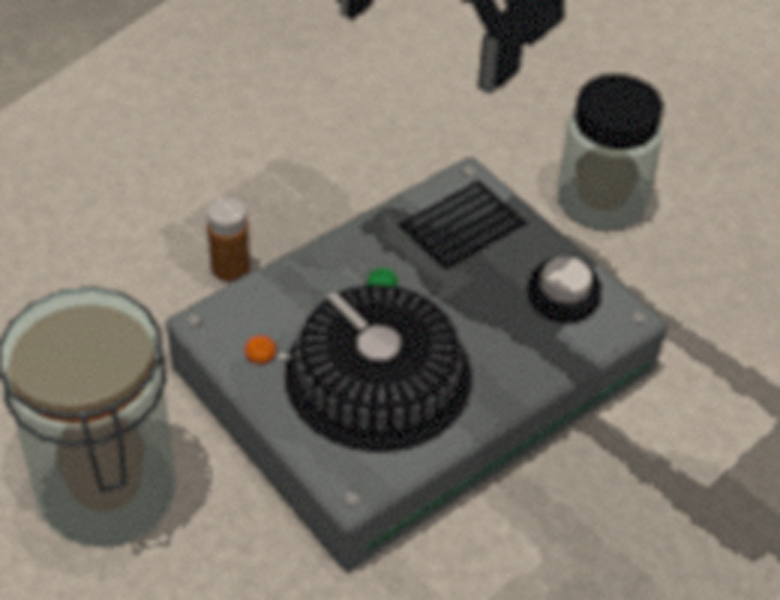

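```bash
python3 - <<'E'
from h import *
from scipy.optimize import least_squares
cs={n:robot.capture(n) for n in('scene','side')}
S=lambda x,y:(200+x/3.3,100+y/3.3); D=lambda x,y:(220+x/3,120+y/3)
c7,s7=72*np.cos(.7),72*np.sin(.7)
obs=[('scene',S(376,296),(-20+c7,45-s7,55)),('scene',S(493,330),(-20+c7,45+s7,55)),
('side',D(382,278),(-20+c7,45-s7,56)),('side',D(261,349),(-20+c7,45+s7,55)),
('scene',S(583,238),(-95,125,50)),('scene',S(204,310),(95,-125,50)),('scene',S(505,405),(95,125,50)),('scene',S(305,160),(-95,-125,50)),
('side',D(168,320),(95,125,50)),('side',D(348,532),(-95,125,50)),('side',D(665,330),(-95,-125,50)),('side',D(472,157),(95,-125,50))]
def W(p,q):
    c,s=np.cos(p[2]),np.sin(p[2]); x,y,z=np.array(q)/1000
    return np.array([p[0]+c*x-s*y,p[1]+s*x+c*y,z])
f=lambda p:np.concatenate([proj(cs[n],W(p,q))-px for n,px,q in obs])
r=least_squares(f,[.55,.02,-.2],loss='soft_l1');p=r.x
print(p);print(np.round(f(p).reshape(-1,2),1))
print('dial',W(p,(-20,45,80)),'btn',W(p,(-40,-85,60)))
for nm,a,b in(('hub',S(461,238),D(379,343)),('btn',S(317,190),D(567,277))):
    o1,d1=ray(cs['scene'],a);o2,d2=ray(cs['side'],b)
    t=np.linalg.lstsq(np.c_[d1,-d2],o2-o1,rcond=None)[0]
    print(nm,o1+d1*t[0],o2+d2*t[1])
np.save('p.npy',p)
print(robot.observe()['time'])
E
```

```text
[ 0.55698445  0.01646314 -0.22546066]
[[-0.3 -0.7]
 [-0.4 -0.2]
 [ 0.1  0.7]
 [-0.3  0.2]
 [ 1.3 -1.6]
 [-3.7 -1.2]
 [ 0.8  0.7]
 [-0.7 -1.8]
 [-2.5 -0.5]
 [-1.   0.7]
 [ 2.5 -1.6]
 [-0.2 -1.4]]
dial [0.54755062 0.06479535 0.08      ] btn [ 0.4989946 -0.0574434  0.06     ]
hub [0.5477183  0.06527248 0.08140196] [0.54743545 0.06446344 0.0817836 ]
btn [ 0.49971776 -0.05677773  0.06913074] [ 0.49917908 -0.05833687  0.07017979]
1.1
```

Call:
arm_command:
  travel:
    - [0.01,-0.009,0.03]
    - [0.01,-0.009,0.03]
    - [0.01,-0.009,0.03]
    - [0,0,0.02]
    - [0,0,0.01]
    - [0,0,0]
    - [0,0,0]
    - [0,0,0]
  rotation:
    - [0,0,0]
    - [0,0,0]
    - [0,0,0]
    - [0,0,0]
    - [0,0,0]
    - [0,0,0]
    - [0,0,0]
    - [0,0,0]
  hand: 1
  force: 40

```text
time: 1.9
ee_pos: [0.5493, 0.0297, 0.1126]
tcp_rot: [2.22, 2.22, 0.003]
force: [-1.1, 0.2, -0.2]
width: 0.0
```

Call:
arm_command:
  travel:
    - [0,-0.0018,0.02]
    - [0,0,0.01]
    - [0,0,0]
    - [0,0,0]
  rotation:
    - [0,0,0]
    - [0,0,0]
    - [0,0,0]
    - [0,0,0]

```text
time: 2.3
ee_pos: [0.5467, 0.0299, 0.0817]
tcp_rot: [2.221, 2.221, 0.001]
force: [1.0, 1.1, -0.1]
width: -0.0001
```

```bash
python3 - <<'E'
from h import *
o=robot.observe();print(o['ee_pos'],o['force'])
c=robot.capture('side');cv2.imwrite('pics/d.png',cv2.resize(c['frame'][120:320,220:480],None,fx=3,fy=3,interpolation=2))
print(proj(c,(.5475,.03,.08)))
E
```

```text
[0.54665716 0.02990764 0.08173462] [ 0.97222379  1.05631047 -0.08661433]
[358.61605577 223.52517241]
```

View pics/d.png

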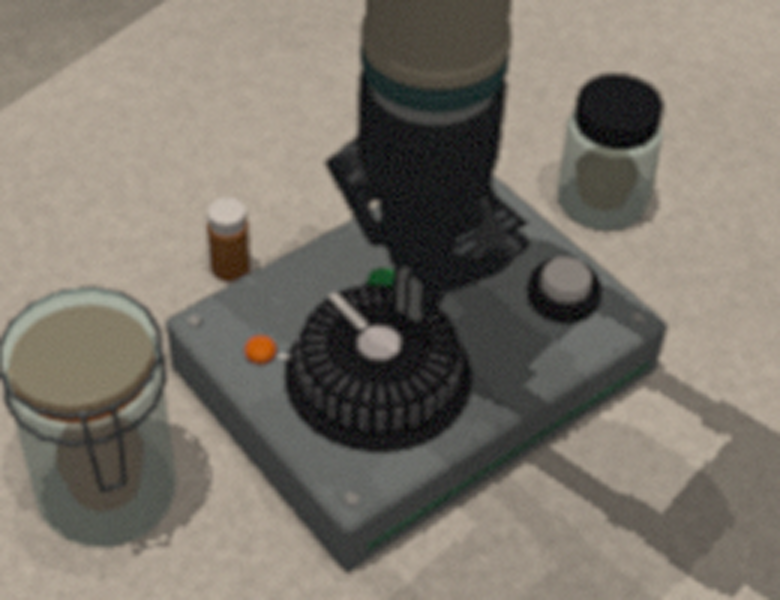

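The fingertip shows at about (415,315) on the crop, just above the dial's rim on the green side. The mark is still at 0. Now I press down.

Call:
arm_command:
  travel:
    - [0,0,0.002]
    - [0,0,0.002]
    - [0,0,0.001]
    - [0,0,0]
    - [0,0,0]
  rotation:
    - [0,0,0]
    - [0,0,0]
    - [0,0,0]
    - [0,0,0]
    - [0,0,0]

```text
time: 2.85
ee_pos: [0.5471, 0.0298, 0.0775]
tcp_rot: [2.22, 2.22, 0.002]
force: [-0.5, -0.7, 5.3]
width: -0.0001
```

Call:
arm_command:
  travel:
    - [0,0,0.0015]
    - [0,0,0.001]
    - [0,0,0]
    - [0,0,0]
  rotation:
    - [0,0,0]
    - [0,0,0]
    - [0,0,0]
    - [0,0,0]

```text
time: 3.25
ee_pos: [0.5474, 0.0297, 0.0755]
tcp_rot: [2.219, 2.22, 0.003]
force: [-0.9, -0.6, 9.6]
width: -0.0002
```

Pressed about 4 mm at 9.6 N. Now the clockwise arc.

Call:
arm_command:
  travel:
    - [0.0001,-0.0028,0]
    - [0.0001,-0.0028,0]
    - [0.0001,-0.0028,0]
    - [0.0001,-0.0028,0]
    - [0.0001,-0.0028,0]
  rotation:
    - [0,0,0.08]
    - [0,0,0.08]
    - [0,0,0.08]
    - [0,0,0.08]
    - [0,0,0.08]

```text
time: 3.75
ee_pos: [0.5354, 0.0321, 0.0759]
tcp_rot: [2.617, 1.729, 0.008]
force: [0.2, -1.2, 8.2]
width: -0.0002
```

```bash
python3 - <<'E'
from h import *
o=robot.observe();print(o['ee_pos'],o['force'],o['moment'])
d=o['ee_pos'][:2]-[.5475,.0648];print(np.hypot(*d),np.arctan2(d[1],d[0])+np.pi/2)
c=robot.capture('side');cv2.imwrite('pics/e.png',cv2.resize(c['frame'][120:320,220:480],None,fx=3,fy=3,interpolation=2))
E
```

```text
[0.53536774 0.03205628 0.07590269] [ 0.24653055 -1.20138733  8.17757781] [-0.20582661 -0.20736716 -0.04830356]
0.034919094471362405 -0.35483878790282763
```

View pics/e.png

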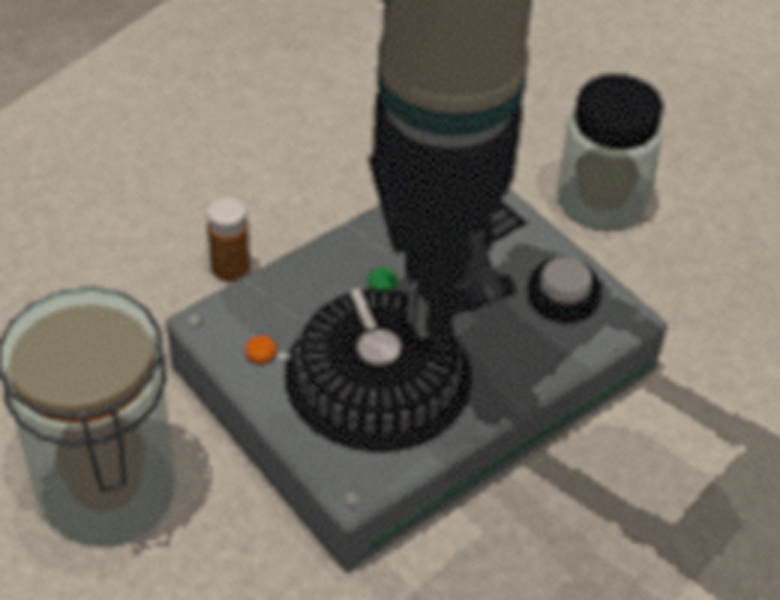

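The dial is following: the mark tip is at about (357,292), roughly halfway round. Carrying on.

Call:
arm_command:
  travel:
    - [0.0001,-0.0028,0.0002]
    - [0.0001,-0.0028,0.0002]
    - [0.0001,-0.0028,0]
    - [0.0001,-0.0028,0]
    - [0,0,0]
    - [0,0,0]
  rotation:
    - [0,0,0.08]
    - [0,0,0.08]
    - [0,0,0.08]
    - [0,0,0.08]
    - [0,0,0]
    - [0,0,0]

```text
time: 4.4
ee_pos: [0.5249, 0.0384, 0.0753]
tcp_rot: [2.859, 1.296, 0.006]
force: [0.1, -0.1, 10.4]
width: 0.0003
```

```bash
cat > mk.py <<'E'
from h import *
import sys
o=robot.observe();print(o['ee_pos'],o['force'],o['time'])
d=o['ee_pos'][:2]-[.5475,.0648];print(np.hypot(*d),np.arctan2(d[1],d[0])+np.pi/2)
c=robot.capture('side');p=np.load('p.npy')
v=cv2.resize(c['frame'][120:320,220:480],None,fx=3,fy=3,interpolation=2)
for a in(0,-.35,-.7):
    q=proj(c,(.5475+.046*np.cos(p[2]+a),.0648+.046*np.sin(p[2]+a),.08)); q=(q-[220,120])*3
    print(a,q); 
cv2.imwrite(sys.argv[1],v)
E
python3 mk.py pics/f.png
```

```text
[0.52488837 0.03836171 0.07533892] [ 0.07999206 -0.08333388 10.35979885] 4.4
0.03478891994436839 -0.7075404170227526
0 [331.3322399  296.88037755]
-0.35 [355.24293118 287.94923426]
-0.7 [381.71803414 285.77396896]
```

View pics/f.png

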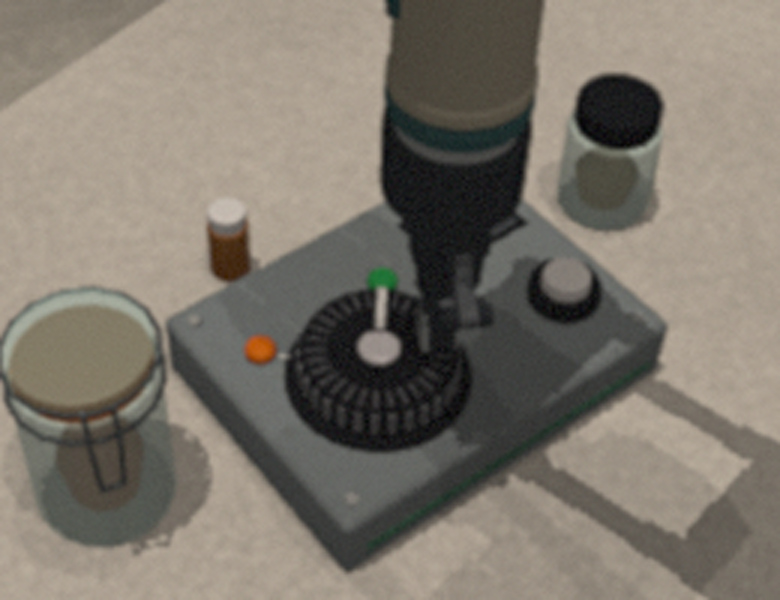

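The mark tip is at about (381,288), which matches the predicted -0.7 position, pointing at green. Next I lift straight up and move over the button.

Call:
arm_command:
  travel:
    - [0,0,-0.015]
    - [0,0,-0.025]
    - [-0.0297,0.0146,0]
    - [-0.0297,0.0146,0]
    - [-0.0296,0.0146,0]
    - [0,0,0.005]
    - [0,0,0]
    - [0,0,0]
  rotation:
    - [0,0,0]
    - [0,0,0]
    - [0,0,0]
    - [0,0,0]
    - [0,0,0]
    - [0,0,0]
    - [0,0,0]
    - [0,0,0]

```text
time: 5.25
ee_pos: [0.4973, -0.0565, 0.1082]
tcp_rot: [-2.861, -1.296, 0.0]
force: [-0.5, 0.0, -0.0]
width: 0.0004
```

```bash
python3 mk.py pics/g.png
```

```text
[ 0.49729491 -0.05646387  0.10819325] [-0.50223819  0.04678512 -0.00408407] 5.25
0.1312458664889025 -0.39252980199088805
0 [331.3322399  296.88037755]
-0.35 [355.24293118 287.94923426]
-0.7 [381.71803414 285.77396896]
```

View pics/g.png

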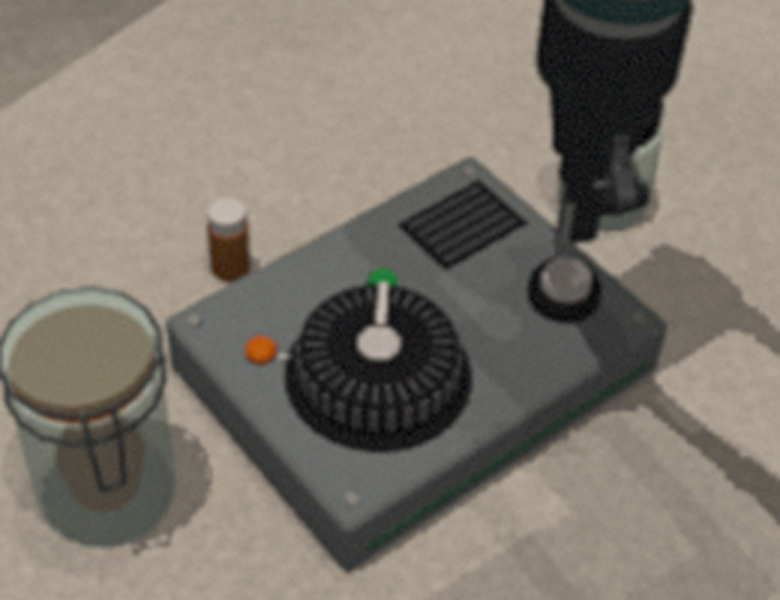

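The dial is still at green. The finger is above the button, which is at about (567,280). I correct by 2 mm and go down.

Call:
arm_command:
  travel:
    - [0.0006,0.002,0.02]
    - [0,0,0.014]
    - [0,0,0]
    - [0,0,0]
  rotation:
    - [0,0,0]
    - [0,0,0]
    - [0,0,0]
    - [0,0,0]

```text
time: 5.7
ee_pos: [0.4995, -0.0573, 0.0745]
tcp_rot: [-2.861, -1.298, 0.0]
force: [0.2, 0.1, 0.2]
width: -0.0002
```

```bash
python3 mk.py pics/i.png
```

```text
[ 0.49947469 -0.05732547  0.07450685] [0.21572054 0.05150518 0.18064847] 5.7
0.13122903504529765 -0.37467014778528474
0 [331.3322399  296.88037755]
-0.35 [355.24293118 287.94923426]
-0.7 [381.71803414 285.77396896]
```

View pics/i.png

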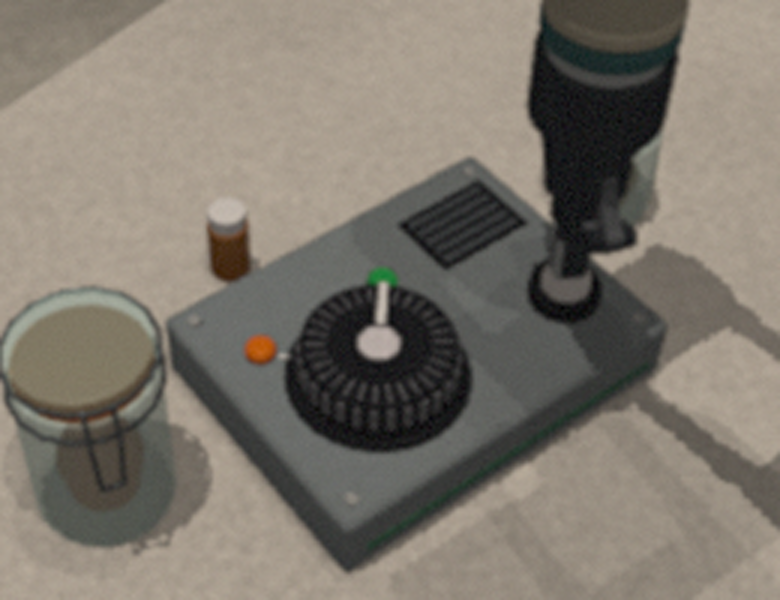

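The tip, at about (567,265), is just above the middle of the button. Now I press.

Call:
arm_command:
  travel:
    - [0,0,0.003]
    - [0,0,0.003]
    - [0,0,0.002]
    - [0,0,0]
    - [0,0,0]
  rotation:
    - [0,0,0]
    - [0,0,0]
    - [0,0,0]
    - [0,0,0]
    - [0,0,0]

```text
time: 6.25
ee_pos: [0.5002, -0.058, 0.067]
tcp_rot: [2.861, 1.296, 0.003]
force: [1.5, 2.8, 4.0]
width: -0.0001
```

Call:
arm_command:
  travel:
    - [0,0,0.0015]
    - [0,0,0.0015]
    - [0,0,0]
    - [0,0,0]
  rotation:
    - [0,0,0]
    - [0,0,0]
    - [0,0,0]
    - [0,0,0]

```text
time: 6.65
ee_pos: [0.5003, -0.0581, 0.0658]
tcp_rot: [2.86, 1.296, 0.004]
force: [-2.7, 3.6, 19.5]
width: 0.0
```

```bash
python3 mk.py pics/j.png
```

```text
[ 0.50029139 -0.0580517   0.06578712] [-2.67028153  3.63632033 19.46470247] 6.65
0.13161000566011216 -0.36687562406417706
0 [331.3322399  296.88037755]
-0.35 [355.24293118 287.94923426]
-0.7 [381.71803414 285.77396896]
```

View pics/j.png

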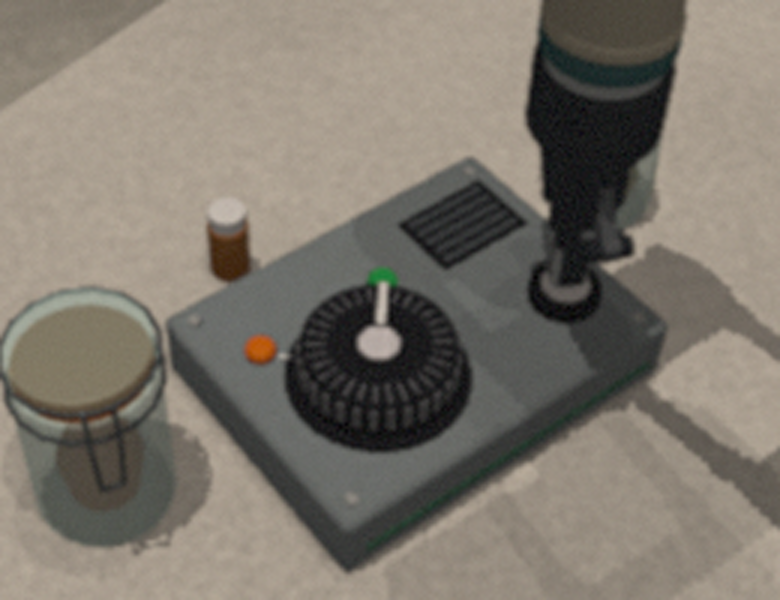

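The button is down level with its bezel. The force climbed from 4.0 N to 19.5 N over the last 1.2 mm, so it has reached the end of its travel. I lift and move away.

Call:
arm_command:
  travel:
    - [0,0,-0.01]
    - [0,0,-0.03]
    - [0,0,-0.05]
    - [0,0,-0.05]
    - [0,0,-0.04]
    - [-0.03,-0.03,0]
    - [-0.03,-0.03,0]
    - [0,0,0]
    - [0,0,0]
    - [0,0,0]
  rotation:
    - [0,0,0]
    - [0,0,0]
    - [0,0,0]
    - [0,0,0]
    - [0,0,0]
    - [0,0,0]
    - [0,0,0]
    - [0,0,0]
    - [0,0,0]
    - [0,0,0]

```text
time: 7.7
ee_pos: [0.415, -0.0639, 0.2432]
tcp_rot: [2.862, 1.296, -0.0]
force: [0.2, 1.1, 1.1]
width: -0.0002
```

```bash
python3 mk.py pics/k.png
```

```text
[ 0.41495139 -0.06387194  0.24316095] [0.17531955 1.13407638 1.07393657] 7.7
0.18473116442169085 -0.8002376955062336
0 [331.3322399  296.88037755]
-0.35 [355.24293118 287.94923426]
-0.7 [381.71803414 285.77396896]
```

View pics/k.png

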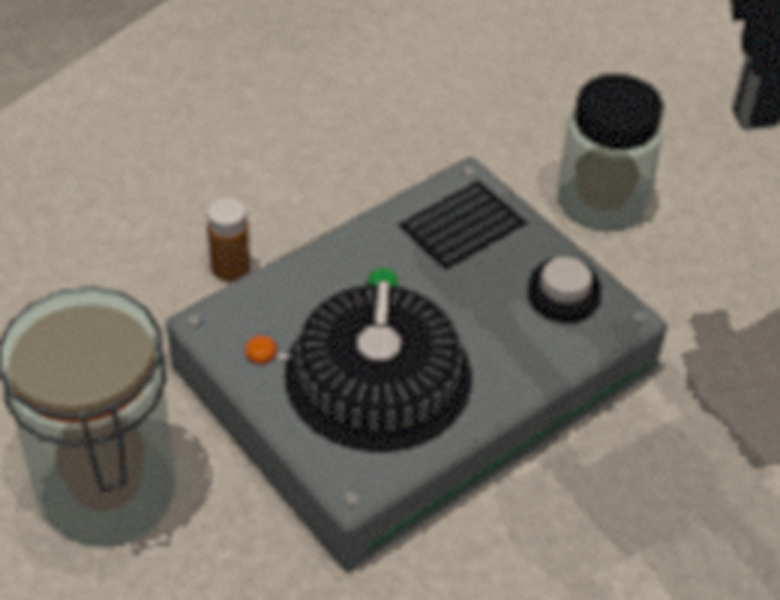

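The mark is on green (382,285), the button is back up at (567,278), and the jars and vial have not moved.

```bash
python3 -c "
from workcell import robot
print(robot.job_done())"
```

```text
the job is handed in; nothing more can be done
None
```

The job is done and handed in at about 8 s of the 40 s allowed. I have had no verdict back.

- **Dial:** I pressed it about 4 mm down (8–10 N) with the shut fingertips and turned it clockwise about 0.7 rad. The white mark ended at the image position predicted for -0.7, pointing at the green cap, and it was still there after I lifted off.
- **Button:** I pressed it until it stopped. The force rose from 4.0 N to 19.5 N over the last 1.2 mm, and the picture showed it level with its bezel. I judged full travel from these signs, because the button's travel cannot be read directly. It sprang back when released.
- **Surroundings:** The last side picture shows the jars and vial where they started, with the arm well clear at 0.24 m height. No check failed or disagreed.

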